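Fit and lengthen the telescoping stop bar in a turner's workshop

ROBOT

A 6-joint arm with a two-finger parallel gripper is mounted at the origin on the work surface. World frame = base frame: x ahead of the robot, y to its left, z up, the work surface at z = 0. Lengths are in m, angles in rad, forces in N, time in s.
With the tool pointing down it reaches from about 0.35 to 0.85 m from the base axis. Payload 8.1 kg.
Tool frame: the origin (TCP) lies at the centre of the arm's flange, where the gripper is bolted on; the fingertips stand 186 mm ahead of it and the grasp point (between the pads) lies 167 mm ahead of it; z points along the fingers, y is the line along which they close (so a half turn about z gives the same grasp; the last joint's range is limited). The gripper opens to 93 mm and grips with 3 to 60 N. Pads are 15 mm wide; open, the fingers measure 128 mm over their backs; the gripper's body (75 mm by 188 mm) begins 65 mm behind the grasp point.
Start: joints at [-1.239, 0.13, 1.488, -0, 1.523, -0.085], TCP at [0.243, -0.549, 0.405] pointing down, gripper open.
Joint ranges: [-2.96, 2.96], [-0.89, 2.26], [0.02, 2.5], [-1.34, 4.48], [0, 2.73], [-2.66, 2.66]. Speed limits (rad/s): [2.39, 2.39, 2.79, 3.14, 3.14, 3.14].

INTERFACE

Orientations are given as a rotation vector (axis times angle).
In Python, from plant import robot gives the robot as it stands.
- The arm moves only by the tool apply_moves, never from a script. Its argument "series" is a list of rows, each a list of 2 entries, a list of its own where there are three numbers: the shift along the tool's x, y, z in mm, then the turn, a rotation vector about the tool's x, y, z in rad. A call has 1 to 12 rows; each row shifts and turns the commanded pose from where the row before left it, along the tool's axes as they then stand; what a row does not reach is not made up. A row lasts 1/12 s, in which the tool goes at most 41.7 mm and 7.16 degrees, less where a joint would pass 70% of its speed; a pose out of reach is approached as far as the arm can. A call is refused whole if a number of a shift passes 41.7 or a number of a turn 0.125, either way. A call with a gripper value outside its range is refused whole. "claw" is the opening, from 0 (shut) to 1 (fully open), set as the call begins (left out, the last holds). The fingers move at their own pace and stop on an object; "newtons" is the grip in N (left out, the last holds). Time passes only in rows, so rows that do not move let the fingers close. It gives the time, the measured TCP pose, the force, the opening and the grip force at its end, in the units of the state.
- robot.read_state(): the state, without advancing time (a new reading comes with each control period).
- robot.read_camera(name): name is "side" or "top"; returns (picture, depth): 384x512x3 uint8, blue, green, red; 384x512 float32, m along the optical axis (not along the pixel's ray), 0 where there is no reading.
- robot.calibration(name): a dict with "fx", "fy", "cx", "cy" (pixels), "D" ([k1, k2, p1, p2, k3] as OpenCV has them; the pictures are not rectified), "extrinsics" (4x4, takes a point from world to camera coordinates). Camera axes: x right, y down, z forward; pixel columns grow to the right and rows downward; lengths in m; the calibration is good to about 2 mm. A picture is of the moment at which its call begins. calibration takes no time and is no camera call.
- robot.close_job(): hands the job in; it is judged then, once.
The state is a dict: "t": time; "q": joint angles; "dq": joint speeds; "joint_torque": joint torques, N m; "tool_pos": TCP position; "orientation": TCP orientation; "force": force on the tool from outside, world axes, zero at the start; "wrist_torque": the same for the moment, N m; "opening": finger opening in m; "gripper_force": force on a finger pad.
Only numpy, scipy, OpenCV 4.12 (cv2) and the standard library are available. Lean on these libraries where they do the work, as an engineer would, in place of code of your own. Each camera call takes 0.05 s, during which the arm holds its last target. There are 200 camera calls.

TASK

Press the telescoping steel stop bar down into the clip bracket until it has clicked past the sprung balls and sits fully home, with its wooden head sticking out through the notched end plate, and let go of it. Then take it again by the wooden head and pull the inner tube straight out until the sprung button pops up through the next hole, and leave it there, locked. Leave the other things on the bench where they are.

Things in the scene. Friction and masses are not known exactly. Their poses are not given: they have to be found in the camera images.
- stop_bar: Telescoping length-stop bar, 0.45 kg, lying with its holes up. Outer tube: square steel, 26 x 26 mm, 160 long (x -80 to +80), three 11 mm square holes in its top face at x = -16, 24 and 64. A darker 17 mm square inner tube with a wooden head sticks out of the +x end. Origin: under the outer tube's middle; x along the bar to the head, z up. Centre of mass near x = 14, z = 13 mm.
- next_hole (a point): Centre of the hole nearest the open end, in the outer tube's top face: 64 mm along x from the bar's origin and 26 mm up. The next hole for the button; no other hole lies further out.
- head (a point): Centre of the turned wooden head on the inner tube's end: a cylinder along the bar's x, 24 mm across, 36 mm long, 13 mm above the bar's underside and 135 mm + the inner_tube joint value from the bar's origin.
- inner_tube (a joint): How far the inner tube is out, m; grows as it is pulled out along the bar's x. Starts at 0 to 0.018, the button hidden under solid wall; the button meets the next hole at 0.029, with 1 mm of play either way. Sliding takes about 5 N; with the button through the hole the tube is locked and the pull rises sharply: stop at 10 to 15 N more. Pull at 30 mm/s or slower.
- spring_button (a joint): Height of the sprung button (brass dome, 9 mm across) in the inner tube, m: about 0 while held down inside the outer tube, 0.0068 when popped up through a hole, 3.5 mm proud of the top face.
- bracket: Dark steel clip bracket fixed to the bench, 180 x 96 mm, base 8 mm thick. Origin: on the bench under the middle of the seat; x along the seat to the notched end plate, z up. Two clips 26 mm long at x = -58 and +58, highest point 70 mm over the bench; between them, x = -45 to 45, is room for the fingers. The bar goes in with its x along the bracket's x. Rear end open.
- seat (a point): Middle of the seat floor, 22 mm above the bracket's origin: the seated bar's underside lies here. Channel 29 mm wide, flared on top. In each clip two 16 mm sprung balls (one per wall, centres 53 mm over the bench) stand 3.5 mm into the channel; pressing the bar past them takes about 15 N, felt some 33 mm above the seat; seated, they hold its top edges.
- notch (a point): Bottom of the notch at the end plate's inner face: x = 80 mm, 24.5 mm high. Plate 6 mm thick, 48 wide, 50 high; notch 21 mm wide, open on top. The inner tube lies in it, the outer tube cannot pass. With the outer tube against the plate the bar's origin is at the bracket's x = 0; press the bar down 3 to 10 mm short of that.
- egg_cup: small turned wooden cup, 42 mm wide, 45 high, standing beyond the bracket's -y side; origin under its centre. Bystander.
- pencil: dark square carpenter's pencil, 120 x 10 x 10 mm, lying beside the stop bar on its +y side; origin under its centre, x along it. Bystander.
- tube_offcut: plain offcut of 26 mm square steel tube, 100 mm long, without holes or wooden head; origin under its centre. Bystander, not the stop bar.
- mortar: turned wooden mortar, about 100 mm wide and 100 high; origin under its centre. Bystander.
- bench_brush: bench brush lying on the table. Bystander.
Mind the look-alikes: they are no part of the job. Several things have the shape of the stop_bar; the one meant has the colours described above.

How it is judged:
On the way, in this order (a step that is already met when the one before it is completed fails the run):
1. the bar is clicked home in the bracket, head through the notch, not yet pulled out, and the fingers have let go of it (x of stop_bar in the frame of bracket between -0.018 and 0.006 m and y of stop_bar in the frame of bracket between -0.005 and 0.005 m and z of stop_bar in the frame of bracket between 0.018 and 0.0255 m and angle between the x axis of stop_bar and the x axis of bracket, either way round below 0.06 rad and x of head in the frame of bracket above 0.1 m and value of joint inner_tube below 0.024 m and contact force between the fingers and stop_bar below 0.1 N), for 0.2 s.
2. the inner tube is out to the next hole and the button has popped through it (value of joint inner_tube between 0.025 and 0.033 m and value of joint spring_button above 0.0055 m), for 0.2 s.
At the end, for the whole second after the job is handed in: Bar home in the bracket (seat height 22 mm, -4/+3.5 mm; 5 mm sideways; at most 18 mm short of the end plate; aligned to 0.06 rad), head out past the end plate, inner tube at the next hole (joint 0.025 to 0.033), button up through it (above 0.0055), all at rest (all of step 2 and x of stop_bar in the frame of bracket between -0.018 and 0.006 m and y of stop_bar in the frame of bracket between -0.005 and 0.005 m and z of stop_bar in the frame of bracket between 0.018 and 0.0255 m and angle between the x axis of stop_bar and the x axis of bracket, either way round below 0.06 rad and x of head in the frame of bracket above 0.1 m and linear speed of stop_bar below 0.02 m/s and velocity of joint inner_tube between -0.01 and 0.01 m/s); the robot touches nothing.
It fails at once if a bystander was moved more than 40 mm (distance of any of egg_cup, pencil, tube_offcut, mortar, bench_brush from where it was at the start of the episode above 0.04 m).
It also fails if it takes over 48 s, if anything falls off the work surface, if the arm or the gripper's body presses on something with over 40 N, if the wrist force passes 120 N, or if a joint passes its speed limit or range.

## Working session

There is one attempt and no reset: what is moved stays moved. The work goes in short steps, Python scripts to look and compute and a tool call to move; the robot and the scene stay as the last step left them, time stands still between calls to the robot, and variables do not carry over. Pictures are saved under pics/ and viewed, at most 10 in all, crops included, and the job is handed in when it is done.

Besides the shell and the picture viewer there is one more tool, called after "Request:" as a command line: name --argument value ..., lists and objects as JSON in quotes. apply_moves: Moves the arm, as the interface text tells. Its arguments: {"type":"object","properties":{"series":{"type":"array"},"claw":{"type":"number"},"newtons":{"type":"number"}},"required":["series"]}

```bash
mkdir -p pics
cat > h.py <<'E'
import numpy as np,cv2
from plant import robot
def cal(n):
    c=robot.calibration(n);K=np.array([[c['fx'],0,c['cx']],[0,c['fy'],c['cy']],[0,0,1.]]);return K,np.array(c['D'],float),np.array(c['extrinsics'],float)
def onplane(n,uv,z):
    K,D,E=cal(n);p=cv2.undistortPoints(np.array(uv,float).reshape(-1,1,2),K,D).reshape(-1,2)
    R,t=E[:3,:3],E[:3,3];o=-R.T@t;d=np.c_[p,np.ones(len(p))]@R
    return o+d*((z-o[2])/d[:,2])[:,None]
def cloud(n,dep):
    K,D,E=cal(n);h,w=dep.shape;v,u=np.mgrid[:h,:w]
    p=cv2.undistortPoints(np.stack([u,v],-1).reshape(-1,1,2).astype(float),K,D).reshape(h,w,2)
    P=np.dstack([p,np.ones((h,w))])*dep[...,None];return (P-E[:3,3])@E[:3,:3]
def proj(n,X):
    K,D,E=cal(n);return cv2.projectPoints(np.array(X,float).reshape(-1,1,3),cv2.Rodrigues(E[:3,:3])[0],E[:3,3],K,D)[0].reshape(-1,2)
E
python3 - <<'E'
from h import *
for n in("top","side"):
    im,d=robot.read_camera(n);cv2.imwrite(f"pics/{n}0.png",im);np.save(n+"0.npy",d)
    c=cal(n);print(n,c[0][0],c[2].round(3).tolist())
s=robot.read_state();print(s)
E
```

```text
top [466.94076562   0.         259.74740957] [[-0.0, -1.0, -0.004, -0.034], [-0.992, 0.001, -0.128, 0.496], [0.128, 0.004, -0.992, 1.455], [0.0, 0.0, 0.0, 1.0]]
side [399.04927695   0.         254.50232144] [[-0.813, -0.582, 0.01, 0.366], [-0.42, 0.575, -0.702, 0.24], [0.403, -0.575, -0.712, 1.118], [0.0, 0.0, 0.0, 1.0]]
{'t': 0.1, 'q': array([-1.23939018e+00,  1.31087266e-01,  1.48918688e+00,  1.90847809e-07,
        1.52299345e+00, -8.54116158e-02]), 'dq': array([-2.07701918e-05, -1.19666400e-03, -1.50863125e-03,  4.63344045e-04,
        1.48105174e-04,  7.77115446e-04]), 'joint_torque': array([ 1.18586882e-03, -5.61339426e+01, -4.93095803e+01,  7.70486752e-02,
        2.91348877e-02, -8.76347144e-05]), 'tool_pos': array([ 0.24285741, -0.54842437,  0.40378206]), 'orientation': array([-3.07198651e+00, -6.49662482e-01,  3.22320600e-04]), 'force': array([-0.02737353, -1.10283508, -0.94038152]), 'wrist_torque': array([ 0.02654983, -0.03398797,  0.0243453 ]), 'gripper_force': 0.0, 'opening': 0.09281420966357605}
```

View pics/top0.png

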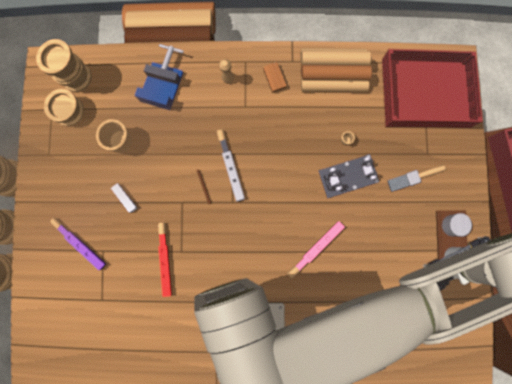

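View pics/side0.png

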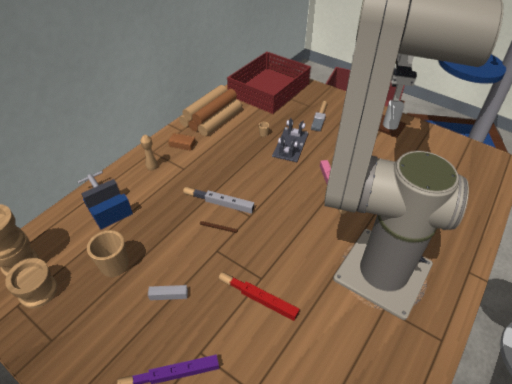

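Candidates for the stop bar in the top view: grey steel bar with holes and wooden head (231,165), purple (78,245), red (165,260), pink (318,248), and plain offcut (124,198). I choose the grey one at (231,165): its head is at (221,135), and the pencil lies on its +y side at (204,186). The bracket is at (350,176). The egg cup at (348,138) is on its -y side, so its x should point image-left. I'll check both in a crop.

Run:
```python
from h import *
im=cv2.imread("pics/top0.png");s=cv2.imread("pics/side0.png")
a=cv2.resize(im[120:215,190:390],None,fx=4,fy=4,interpolation=cv2.INTER_CUBIC)
b=cv2.resize(s[115:215,180:320],(308,220),interpolation=cv2.INTER_CUBIC)
c=np.zeros((600,800,3),np.uint8);c[:380]=a;c[380:,:308]=b
c[380:,320:630]=cv2.resize(s[115:165,265:320],(310,220),interpolation=cv2.INTER_CUBIC)
cv2.imwrite("pics/crop1.png",c)
P=cloud("top",np.load("top0.npy"))
hsv=cv2.cvtColor(im,cv2.COLOR_BGR2HSV)
# bar: grey, low saturation
def big(m,x0,y0,x1,y1):
    r=np.zeros_like(m);r[y0:y1,x0:x1]=m[y0:y1,x0:x1]
    k,l,st,_=cv2.connectedComponentsWithStats(r);i=1+np.argmax(st[1:,4]);return l==i
Z=P[...,2]
for nm,box in(("bar",(205,120,255,210)),("brk",(310,145,385,205))):
    x0,y0,x1,y1=box
    low=(hsv[...,1]<90).astype(np.uint8)
    m=big(low,*box);v,u=np.nonzero(m)
    z=0.026 if nm=="bar" else 0.008
    print(nm,m.sum(),"medZ",np.median(Z[m]),np.percentile(Z[m],[5,95]).round(4))
    rc=cv2.minAreaRect(np.c_[u,v].astype(np.float32));bx=cv2.boxPoints(rc)
    W=onplane("top",bx,z);print(bx.round(1).tolist(),W.round(4).tolist());print("c",W.mean(0).round(4),"sizes",np.linalg.norm(W[1]-W[0]).round(4),np.linalg.norm(W[2]-W[1]).round(4))
w=big(((hsv[...,1]>100)&(Z>0.008)).astype(np.uint8),205,120,240,150);v,u=np.nonzero(w)
print("head px",u.mean(),v.mean(),w.sum(),onplane("top",[[u.mean(),v.mean()]],0.02).round(4),np.percentile(Z[w],90))
print("wood Z near",Z[170,290],Z[220,250])
```

```text
bar 615 medZ 0.02367217059095445 [-0.0025  0.0303]
[[217.10000610351562, 141.0], [227.3000030517578, 138.0], [245.39999389648438, 199.10000610351562], [235.3000030517578, 202.10000610351562]] [[0.6269, 0.1042, 0.026], [0.6368, 0.0715, 0.026], [0.4383, 0.0118, 0.026], [0.4287, 0.0439, 0.026]]
c [0.5327 0.0579 0.026 ] sizes 0.0342 0.2073
brk 1633 medZ 0.010389397633720796 [0.0034 0.0649]
[[317.70001220703125, 170.0], [370.1000061035156, 153.0], [379.29998779296875, 181.60000610351562], [327.0, 198.60000610351562]] [[0.5345, -0.2221, 0.008], [0.5911, -0.3961, 0.008], [0.4964, -0.4238, 0.008], [0.4412, -0.2508, 0.008]]
c [ 0.5158 -0.3232  0.008 ] sizes 0.183 0.0986
head px 220.18987341772151 134.22784810126583 79 [[0.6509 0.0951 0.02  ]] 0.02907379013111604
wood Z near -1.6949425975669197e-05 0.0012975601328845871
```

View pics/crop1.png

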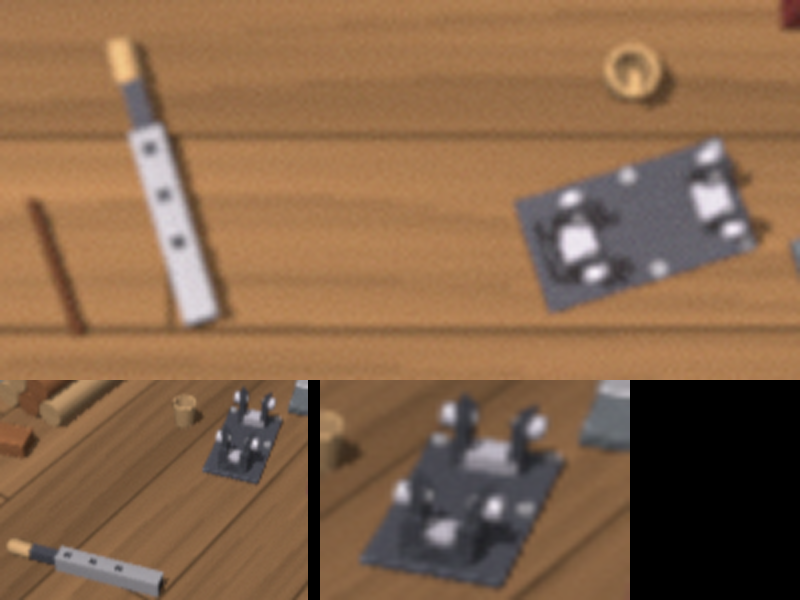

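The crop shows the grey bar with three holes and the wooden head at its upper end. The bracket's forked end plate is at its left end (about px (326,180)), next to the left clip. The light seats are at crop (577,240) and (711,200). Next I'll refine the measurements and work out the approach.

```bash
cat >> h.py <<'E'
from scipy.spatial.transform import Rotation as Ro
def plan(x,y,yaw,tipz,s=None):
    """tool down, tool x along yaw (mod pi), grasp axis at x,y. prints turn (tool z) and shift in present tool axes (mm)"""
    s=s or robot.read_state();R=Ro.from_rotvec(s['orientation']).as_matrix();p=s['tool_pos']
    cy=np.arctan2(R[1,0],R[0,0])
    d=np.array([x,y,tipz+.186])-p
    tilt=Ro.from_matrix(R.T@np.array([[np.cos(cy),np.sin(cy),0],[np.sin(cy),-np.cos(cy),0],[0,0,-1]])).as_rotvec()
    turn=[-(((yaw+k*np.pi)-cy+np.pi)%(2*np.pi)-np.pi) for k in(0,1)]
    print("t",round(s['t'],2),"pos",p.round(4),"yaw",cy.round(4),"tiltfix",tilt.round(4),"q6",s['q'][5].round(3),"\n shift_tool_mm",(R.T@d*1000).round(1),"turn_z opts",np.round(turn,3),"F",s['force'].round(1))
E
python3 - <<'E'
from h import *
im=cv2.imread("pics/top0.png");si=cv2.imread("pics/side0.png")
def rect(n,im,box,thr,z,smax=70):
    h=cv2.cvtColor(im,cv2.COLOR_BGR2HSV);m=((h[...,1]<smax)&(h[...,2]>thr)).astype(np.uint8)
    r=np.zeros_like(m);x0,y0,x1,y1=box;r[y0:y1,x0:x1]=m[y0:y1,x0:x1]
    r=cv2.morphologyEx(r,cv2.MORPH_CLOSE,np.ones((5,5)))
    c=max(cv2.findContours(r,0,cv2.CHAIN_APPROX_NONE)[0],key=cv2.contourArea)
    bx=cv2.boxPoints(cv2.minAreaRect(c));W=onplane(n,bx,z)
    e=[W[1]-W[0],W[2]-W[1]];e.sort(key=np.linalg.norm);M=cv2.moments(c)
    g=onplane(n,[[M['m10']/M['m00'],M['m01']/M['m00']]],z)[0]
    print(n,bx.round(1).tolist(),"c",W.mean(0).round(4),"mom",g.round(4),"len",[np.linalg.norm(a).round(4) for a in e],"yaw",np.degrees(np.arctan2(e[1][1],e[1][0])).round(1))
rect("top",im,(205,120,255,210),140,.026)
rect("side",si,(195,185,265,220),150,.02)
# holes: dark spots within bar, top cam crop coords->px
g=cv2.cvtColor(im,cv2.COLOR_BGR2GRAY)
def dark(n,g,pts,z,inv=True):
    out=[]
    for u,v in pts:
        w=g[v-3:v+4,u-3:u+4].astype(float);w=(w.max()-w if inv else w-w.min());w[w<w.max()*.5]=0
        b,a=np.mgrid[-3:4,-3:4];out.append([u+(w*a).sum()/w.sum(),v+(w*b).sum()/w.sum()])
    W=onplane(n,out,z);print(np.round(out,1).tolist(),W.round(4).tolist());return W
H=dark("top",g,[(227,157),(231,169),(234,180)],.026)
print("spacing",np.linalg.norm(np.diff(H,axis=0),axis=1),"yaw",np.degrees(np.arctan2(*(H[0]-H[2])[[1,0]])))
u=(H[0]-H[2])/np.linalg.norm(H[0]-H[2]);print("origin from holes",(H.mean(0)-u*.024).round(4))
# seats
S=[]
for x0,y0,x1,y1 in((329,175,340,187),(363,164,375,176)):
    w=g[y0:y1,x0:x1];m=(w>150);b,a=np.nonzero(m);S.append([x0+a.mean(),y0+b.mean()])
W=onplane("top",S,.022);print("seats",np.round(S,1),W.round(4),"mid",W.mean(0).round(4),np.linalg.norm(W[0]-W[1]),np.degrees(np.arctan2(*(W[0]-W[1])[[1,0]])))
plan(0.5327,0.0579,np.radians(16.9),.15)
E
```

```text
top [[221.3000030517578, 152.5], [230.39999389648438, 149.89999389648438], [244.1999969482422, 198.1999969482422], [235.10000610351562, 200.8000030517578]] c [0.5151 0.0529 0.026 ] mom [0.5136 0.0527 0.026 ] len [np.float64(0.0306), np.float64(0.163)] yaw -163.9
side [[205.8000030517578, 195.60000610351562], [207.39999389648438, 189.60000610351562], [253.10000610351562, 201.6999969482422], [251.5, 207.6999969482422]] c [0.5179 0.0457 0.02  ] mom [0.5146 0.0456 0.02  ] len [np.float64(0.0274), np.float64(0.1595)] yaw -163.6
[[226.9, 156.7], [230.8, 168.1], [234.0, 180.0]] [[0.5754, 0.0719, 0.026], [0.5382, 0.0592, 0.026], [0.4995, 0.0484, 0.026]]
spacing [0.03930906 0.04026177] yaw 17.21596173091034
origin from holes [0.5148 0.0527 0.026 ]
seats [[334.  180.1]
 [367.3 169.6]] [[ 0.4995 -0.2724  0.022 ]
 [ 0.5339 -0.3821  0.022 ]] mid [ 0.5167 -0.3272  0.022 ] 0.11499063812438513 107.42769471457798
t 0.1 pos [ 0.2429 -0.5484  0.4038] yaw 0.4168 tiltfix [-0.0017 -0.0001  0.    ] q6 -0.085 
 shift_tool_mm [ 510.5 -437.    68.6] turn_z opts [ 0.122 -3.02 ] F [-0.  -1.1 -0.9]
```

Request:
apply_moves --series '[[[27.8,-24.4,0],[0,0,0]],[[27.8,-24.4,0],[0,0,0]],[[27.8,-24.4,0],[0,0,0]],[[27.8,-24.4,0],[0,0,0]],[[27.8,-24.4,0],[0,0,0]],[[27.8,-24.4,0],[0,0,0]],[[27.8,-24.4,0],[0,0,0]],[[27.8,-24.4,0],[0,0,0]],[[27.8,-24.4,0],[0,0,0]],[[27.8,-24.4,0],[0,0,0]],[[27.8,-24.4,0],[0,0,0]],[[27.8,-24.4,0],[0,0,0]]]' --claw 0.7

```text
t: 1.1
tool_pos: [0.4296, -0.144, 0.4045]
orientation: [-3.074, -0.65, 0.0]
force: [0.9, -0.1, 0.2]
opening: 0.0652
gripper_force: 0.0
```

Request:
apply_moves --series '[[[27.8,-24.4,0],[0,0,0]],[[27.8,-24.4,0],[0,0,0]],[[27.8,-24.4,0],[0,0,0]],[[27.8,-24.4,0],[0,0,0]],[[27.8,-24.4,0],[0,0,0]],[[27.8,-24.4,0],[0,0,0]],[[0,0,20],[0,0,0.065]],[[0,0,20],[0,0,0.065]],[[0,0,30],[0,0,0]],[[0,0,30],[0,0,0]],[[0,0,20],[0,0,0]],[[0,0,0],[0,0,0]]]'

```text
t: 2.1
tool_pos: [0.5202, 0.0556, 0.279]
orientation: [-3.108, -0.449, 0.015]
force: [-0.4, 0.7, -1.6]
opening: 0.0648
gripper_force: 0.0
```

Run:
```python
from h import *
plan(.5227,.0553,np.radians(16.4),.003)
im,d=robot.read_camera("side");cv2.imwrite("pics/side1.png",cv2.resize(im[60:260,140:340],(600,600)))
```

```text
t 2.1 pos [0.5202 0.0556 0.279 ] yaw 0.287 tiltfix [-0.0026  0.0091 -0.    ] q6 1.292 
 shift_tool_mm [ 3.1  1.3 89.9] turn_z opts [ 1.000e-03 -3.141e+00] F [-0.4  0.7 -1.6]
```

View pics/side1.png

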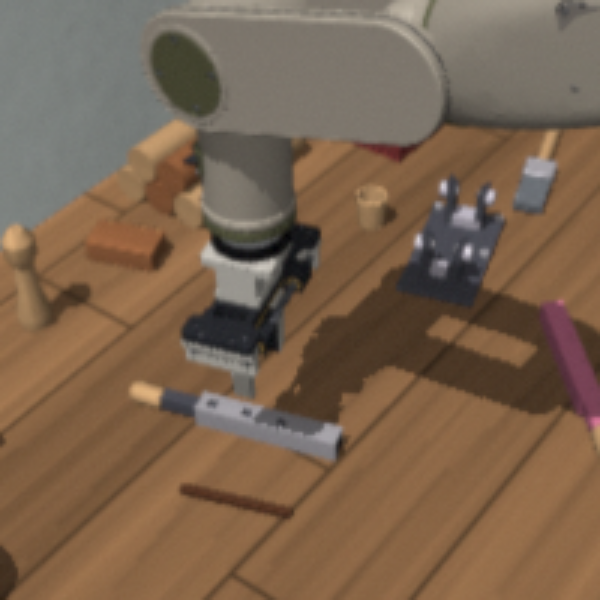

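The side view shows the gripper above the bar (crop (245,380)), straddling it and clear of the pencil. Going down to grasp.

Request:
apply_moves --series '[[[3,1,25],[0,0,0]],[[0,0,25],[0,0,0]],[[0,0,20],[0,0,0]],[[0,0,13],[0,0,0]],[[0,0,5],[0,0,0]],[[0,0,0],[0,0,0]],[[0,0,0],[0,0,0]]]'

```text
t: 2.73
tool_pos: [0.5267, 0.0554, 0.1984]
orientation: [3.109, 0.449, 0.003]
force: [0.0, 0.1, 0.6]
opening: 0.0648
gripper_force: 0.0
```

Request:
apply_moves --series '[[[0,0,0],[0,0,0]],[[0,0,0],[0,0,0]],[[0,0,0],[0,0,0]],[[0,0,0],[0,0,0]],[[0,0,0],[0,0,0]],[[0,0,0],[0,0,0]]]' --claw 0 --newtons 45

```text
t: 3.23
tool_pos: [0.5259, 0.0555, 0.1969]
orientation: [-3.109, -0.449, -0.0]
force: [-1.3, 5.0, 3.5]
opening: 0.0296
gripper_force: 2.4
```

Run:
```python
from h import *
plan(.5227,.0553,np.radians(16.4),.003)
```

```text
t 3.23 pos [0.5259 0.0555 0.1969] yaw 0.2868 tiltfix [-0.0001 -0.0002  0.    ] q6 1.292 
 shift_tool_mm [-3.1 -0.7  7.9] turn_z opts [ 1.000e-03 -3.141e+00] F [-1.3  5.   3.5]
```

Request:
apply_moves --series '[[[0,0,0],[0,0,0]],[[0,0,2],[0,0,0]],[[-1,0,3],[0,0,0]],[[-1,0,2],[0,0,0]],[[0,0,0],[0,0,0]]]' --claw 0.5

```text
t: 3.65
tool_pos: [0.5233, 0.0548, 0.1888]
orientation: [-3.109, -0.449, 0.003]
force: [-0.7, -0.0, -0.6]
opening: 0.0462
gripper_force: 0.0
```

Request:
apply_moves --series '[[[0,0,0],[0,0,0]],[[0,0,0],[0,0,0]],[[0,0,0],[0,0,0]],[[0,0,0],[0,0,0]],[[0,0,0],[0,0,0]],[[0,0,0],[0,0,0]],[[0,0,0],[0,0,0]],[[0,0,0],[0,0,0]],[[0,0,0],[0,0,0]]]' --claw 0 --newtons 50

```text
t: 4.4
tool_pos: [0.5239, 0.0551, 0.1898]
orientation: [-3.109, -0.449, -0.0]
force: [-1.6, 4.0, 0.8]
opening: 0.0255
gripper_force: 50.0
```

Request:
apply_moves --series '[[[0,0,-15],[0,0,0]],[[0,0,-35],[0,0,0]],[[0,0,-35],[0,0,0]],[[0,0,-35],[0,0,0]],[[-11.6,36,-10],[0,0,0]],[[-11.6,36,0],[0,0,0]],[[-11.6,36,0],[0,0,0]],[[-11.6,36,0],[0,0,0]],[[-11.6,36,0],[0,0,0]],[[-11.6,36,0],[0,0,0]],[[-11.6,36,0],[0,0,0]],[[-11.6,36,0],[0,0,0]]]'

```text
t: 5.4
tool_pos: [0.5154, -0.2496, 0.3186]
orientation: [-3.109, -0.448, 0.003]
force: [0.7, 1.1, -5.5]
opening: 0.0258
gripper_force: 50.0
```

Request:
apply_moves --series '[[[-11.6,36,0],[0,0,0]],[[-11.6,36,0],[0,0,0]],[[0,0,0],[0,0,-0.12]],[[0,0,0],[0,0,-0.12]],[[0,0,0],[0,0,-0.12]],[[0,0,0],[0,0,-0.12]],[[0,0,0],[0,0,-0.12]],[[0,0,0],[0,0,-0.12]],[[0,0,0],[0,0,-0.12]],[[0,0,0],[0,0,-0.12]],[[0,0,0],[0,0,-0.12]],[[0,0,0],[0,0,-0.12]]]'

```text
t: 6.4
tool_pos: [0.5139, -0.3232, 0.3182]
orientation: [-2.305, -2.131, 0.002]
force: [-0.1, 0.0, -5.0]
opening: 0.0257
gripper_force: 50.0
```

Request:
apply_moves --series '[[[0,0,0],[0,0,-0.12]],[[0,0,0],[0,0,-0.12]],[[0,0,0],[0,0,-0.12]],[[0,0,0],[0,0,-0.031]],[[0,0,0],[0,0,0]],[[0,0,0],[0,0,0]]]'

```text
t: 6.9
tool_pos: [0.514, -0.3232, 0.3186]
orientation: [-1.857, -2.532, 0.001]
force: [0.2, 0.6, -5.3]
opening: 0.0256
gripper_force: 50.0
```

Run:
```python
from h import *
B=np.array([.516,-.3255]);a=np.radians(107.6);u=np.array([np.cos(a),np.sin(a)])
t=B+u*.003;plan(t[0],t[1],a,.15)
o=[]
for n in("side","top"):
    im,d=robot.read_camera(n);cv2.imwrite(f"pics/{n}2f.png",im);np.save(n+"2.npy",d)
    c=proj(n,[B[0],B[1],.06])[0].astype(int);x0=max(0,min(412,c[0]-50));y0=max(0,min(284,c[1]-60))
    print(n,x0,y0);o.append(cv2.resize(im[y0:y0+100,x0:x0+100],(400,400),interpolation=cv2.INTER_CUBIC))
cv2.imwrite("pics/v2.png",np.hstack(o))
```

```text
t 6.9 pos [ 0.514  -0.3232  0.3186] yaw 1.8759 tiltfix [-0.0014 -0.0012  0.    ] q6 -0.951 
 shift_tool_mm [  0.3   1.2 -17.4] turn_z opts [-2.00e-03  3.14e+00] F [ 0.2  0.6 -5.3]
side 241 72
top 302 113
```

View pics/v2.png

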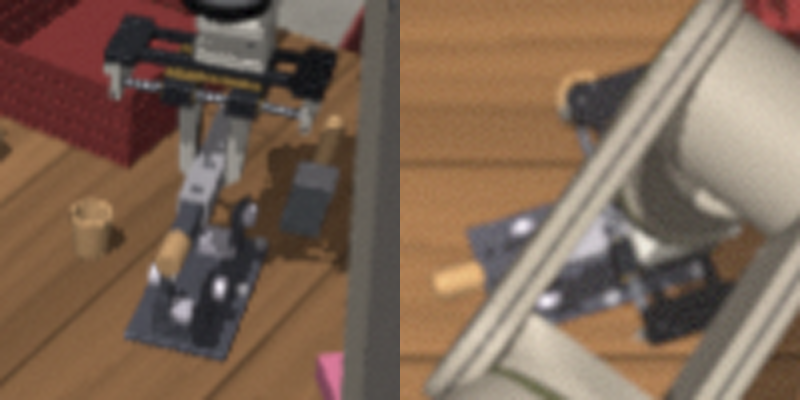

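Left (side view): the bar is held above the bracket with its head (175,250) towards the end plate. Right (top view): the head at (458,280) lies beyond the plate edge. Now I'll check the lateral offset between bar and bracket.

Run:
```python
from h import *
B=np.array([.516,-.3255]);a=np.radians(107.6);u=np.array([np.cos(a),np.sin(a)]);v=np.array([-u[1],u[0]])
def loc(X): d=X[...,:2]-B;return np.stack([d@u,d@v,X[...,2]],-1)
for n in("top","side"):
    L=loc(cloud(n,np.load(n+"0.npy"))).reshape(-1,3)
    for nm,x0,x1 in(("front",.045,.071),("rear",-.071,-.045),("plate",.076,.092)):
        s=L[(L[:,0]>x0)&(L[:,0]<x1)&(abs(L[:,1])<.06)]
        for z0,z1 in((.015,.03),(.045,.075)):
            k=s[(s[:,2]>z0)&(s[:,2]<z1)];y=k[:,1]
            if len(k)>3: print(n,nm,z0,len(k),"y-",np.percentile(y[y<0],[5,50,95]).round(4) if (y<0).any() else None,"y+",np.percentile(y[y>0],[5,50,95]).round(4) if (y>0).any() else None)
    b=L[(abs(L[:,2]-.008)<.004)&(abs(L[:,0])<.13)&(abs(L[:,1])<.08)];print(n,"base x",np.percentile(b[:,0],[1,99]).round(4),"y",np.percentile(b[:,1],[1,99]).round(4))
# head rays
P=[]
for n,box in(("side",(275,125,292,145)),("top",(405,0,0,0))):
    im=cv2.imread(f"pics/{n}2f.png");h=cv2.cvtColor(im,cv2.COLOR_BGR2HSV)
    x0,y0,x1,y1=box if n=="side" else (408-100,177,424-100,190)
    m=((h[...,0]>8)&(h[...,0]<25)&(h[...,2]>(150 if n=="side" else 195)));r=np.zeros_like(m);r[y0:y1,x0:x1]=m[y0:y1,x0:x1]
    q,p=np.nonzero(r);c=[p.mean(),q.mean()];print(n,np.round(c,1),r.sum(),[p.min(),p.max(),q.min(),q.max()])
    W=onplane(n,[c],.1288+.013);print(" head",W.round(4),"local",loc(W).round(4));D=np.load(n+"2.npy");print(" depth local",np.median(loc(cloud(n,D))[r],0).round(4))
# bar top in side view (bright, in the air)
L=loc(cloud("side",np.load("side2.npy")));k=(abs(L[...,2]-.155)<.006)&(L[...,0]>.015)&(L[...,0]<.075)&(abs(L[...,1])<.03)
s=L[k];print("bar top",k.sum(),np.median(s,0).round(4))
if k.sum()>10:print("yaw err",np.polyfit(s[:,0],s[:,1],1).round(4),"y range",np.percentile(s[:,1],[3,97]).round(4))
```

```text
top front 0.015 71 y- [-0.0218 -0.0088 -0.0007] y+ [0.0009 0.0057 0.0232]
top front 0.045 105 y- [-0.0355 -0.024  -0.0153] y+ [0.0121 0.0219 0.0318]
top rear 0.015 69 y- [-0.0231 -0.009  -0.001 ] y+ [0.0009 0.0064 0.0225]
top rear 0.045 107 y- [-0.0348 -0.0234 -0.0161] y+ [0.0133 0.0224 0.0325]
top plate 0.015 29 y- [-0.0285 -0.009  -0.0017] y+ [0.0013 0.0096 0.0312]
top plate 0.045 17 y- [-0.0249 -0.0194 -0.0145] y+ [0.0092 0.0152 0.0207]
top base x [-0.1245  0.1246] y [-0.0762  0.0761]
side front 0.015 33 y- [-0.0142 -0.0081 -0.0008] y+ [0.0011 0.0054 0.0247]
side front 0.045 89 y- [-0.0333 -0.022  -0.0138] y+ [0.0153 0.0242 0.0342]
side rear 0.015 56 y- [-0.0229 -0.011  -0.0015] y+ [0.0021 0.0094 0.024 ]
side rear 0.045 71 y- [-0.0316 -0.0213 -0.0125] y+ [0.017  0.0249 0.035 ]
side plate 0.015 43 y- [-0.0228 -0.0126 -0.0037] y+ [0.0007 0.0107 0.0224]
side plate 0.045 17 y- [-0.023  -0.0168 -0.0117] y+ [0.0116 0.016  0.0224]
side base x [-0.1206  0.1254] y [-0.0774  0.0767]
side [283.1 134.3] 43 [np.int64(278), np.int64(286), np.int64(130), np.int64(139)]
 head [[ 0.4802 -0.2038  0.1418]] local [[ 0.1268 -0.0027  0.1418]]
 depth local [0.1399 0.0003 0.1532]
top [315.9 182.1] 58 [np.int64(311), np.int64(321), np.int64(179), np.int64(185)]
 head [[ 0.4781 -0.2     0.1418]] local [[ 0.1311 -0.0019  0.1418]]
 depth local [ 0.1333 -0.0007  0.1534]
bar top 81 [0.0458 0.0022 0.1543]
yaw err [-0.0112  0.0024] y range [-0.0106  0.0146]
```

Request:
apply_moves --series '[[[0,1,20],[0,0,0]],[[0,0,20],[0,0,0]],[[0,0,10],[0,0,0]],[[0,0,5],[0,0,0]],[[0,0,3],[0,0,0]],[[0,0,3],[0,0,0]],[[0,0,0],[0,0,0]],[[0,0,0],[0,0,0]]]'

```text
t: 7.67
tool_pos: [0.5158, -0.3231, 0.2596]
orientation: [1.855, 2.534, -0.0]
force: [0.1, -0.1, -4.2]
opening: 0.0251
gripper_force: 50.0
```

Request:
apply_moves --series '[[[0,0,2],[0,0,0]],[[0,0,2],[0,0,0]],[[0,0,2],[0,0,0]],[[0,0,2],[0,0,0]],[[0,0,0],[0,0,0]]]'

```text
t: 8.08
tool_pos: [0.5152, -0.3228, 0.2501]
orientation: [-1.855, -2.534, 0.0]
force: [-0.5, 0.4, -5.1]
opening: 0.0258
gripper_force: 50.0
```

Request:
apply_moves --series '[[[0,0,2],[0,0,0]],[[0,0,2],[0,0,0]],[[0,0,2],[0,0,0]],[[0,0,2],[0,0,0]],[[0,0,2],[0,0,0]],[[0,0,2],[0,0,0]]]'

```text
t: 8.58
tool_pos: [0.5159, -0.3242, 0.2411]
orientation: [1.854, 2.531, -0.002]
force: [-3.7, -1.7, 6.6]
opening: 0.0254
gripper_force: 50.0
```

Request:
apply_moves --series '[[[0,0,3],[0,0,0]],[[0,0,3],[0,0,0]],[[0,0,3],[0,0,0]],[[0,0,3],[0,0,0]],[[0,0,3],[0,0,0]],[[0,0,0],[0,0,0]]]'

```text
t: 9.08
tool_pos: [0.5156, -0.3238, 0.2243]
orientation: [1.855, 2.533, -0.002]
force: [-0.0, -5.0, -3.9]
opening: 0.0256
gripper_force: 50.0
```

Request:
apply_moves --series '[[[0,0,3],[0,0,0]],[[0,0,3],[0,0,0]],[[0,0,3],[0,0,0]],[[0,0,2],[0,0,0]],[[0,0,2],[0,0,0]],[[0,0,0],[0,0,0]]]'

```text
t: 9.58
tool_pos: [0.5154, -0.3225, 0.2118]
orientation: [-1.854, -2.534, -0.0]
force: [-8.9, 4.8, 13.1]
opening: 0.0252
gripper_force: 50.0
```

Request:
apply_moves --series '[[[0,0,1],[0,0,0]],[[0,0,1],[0,0,0]],[[0,0,0],[0,0,0]]]'

```text
t: 9.83
tool_pos: [0.5154, -0.3225, 0.2118]
orientation: [-1.854, -2.534, -0.0]
force: [-16.7, 10.3, 29.3]
opening: 0.0255
gripper_force: 50.0
```

Z is exactly at the seat height and the force rises, so the bar is home. Letting go and rising.

Request:
apply_moves --series '[[[0,0,-1],[0,0,0]],[[0,0,-1],[0,0,0]],[[0,0,0],[0,0,0]],[[0,0,0],[0,0,0]],[[0,0,0],[0,0,0]],[[0,0,0],[0,0,0]],[[0,0,-10],[0,0,0]],[[0,0,-20],[0,0,0]],[[0,0,-30],[0,0,0]],[[0,0,-30],[0,0,0]],[[0,0,0],[0,0,0]]]' --claw 0.55

```text
t: 10.75
tool_pos: [0.5173, -0.3243, 0.309]
orientation: [1.849, 2.526, -0.0]
force: [0.6, -0.9, 1.5]
opening: 0.0513
gripper_force: 0.0
```

Request:
apply_moves --series '[[[-20,0,-20],[0,0,0]],[[-30,0,-20],[0,0,0]],[[-30,0,-20],[0,0,0]],[[0,0,0],[0,0,0]],[[0,0,0],[0,0,0]]]'

```text
t: 11.17
tool_pos: [0.5399, -0.4008, 0.3629]
orientation: [1.856, 2.53, -0.0]
force: [0.4, 0.5, -0.5]
opening: 0.0509
gripper_force: 0.0
```

Run:
```python
from h import *
B=np.array([.516,-.3255]);a=np.radians(107.6);u=np.array([np.cos(a),np.sin(a)]);v=np.array([-u[1],u[0]])
def loc(X): d=X[...,:2]-B;return np.stack([d@u,d@v,X[...,2]],-1)
o=[]
for n in("side","top"):
    im,d=robot.read_camera(n);cv2.imwrite(f"pics/{n}3f.png",im);L=loc(cloud(n,d))
    c=proj(n,[*(B+u*.03),.04])[0].astype(int);x0=max(0,min(412,c[0]-50));y0=max(0,min(284,c[1]-50))
    print(n,x0,y0);o.append(cv2.resize(im[y0:y0+100,x0:x0+100],(400,400),interpolation=cv2.INTER_CUBIC))
    h=cv2.cvtColor(im,cv2.COLOR_BGR2HSV)
    m=(h[...,0]>8)&(h[...,0]<25)&(L[...,2]>.02)&(L[...,2]<.06)&(L[...,0]>.095)&(L[...,0]<.19)&(abs(L[...,1])<.025)
    s=L[m];print(" head",m.sum(),np.median(s,0).round(4),"x",np.percentile(s[:,0],[3,97]).round(4))
    k=(h[...,1]<70)&(abs(L[...,2]-.048)<.005)&(abs(L[...,0])<.045)&(abs(L[...,1])<.02);s=L[k]
    print(" bar top",k.sum(),np.median(s,0).round(4) if k.any() else "")
cv2.imwrite("pics/v3.png",np.hstack(o))
t=B+u*.131;plan(t[0],t[1],a,.016)
```

```text
side 238 91
 head 66 [0.1429 0.0014 0.0446] x [0.1178 0.1511]
 bar top 100 [-0.0001 -0.0001  0.0505]
top 292 127
 head 92 [ 0.1316 -0.0022  0.0437] x [0.1111 0.1503]
 bar top 124 [ 0.0184 -0.0048  0.0481]
t 11.27 pos [ 0.5394 -0.3987  0.3601] yaw 1.8776 tiltfix [-0.0004 -0.0013  0.    ] q6 -1.02 
 shift_tool_mm [ 2.077e+02 -2.000e-01  1.583e+02] turn_z opts [-0.     3.141] F [-0.6 -0.2  0.2]
```

View pics/v3.png

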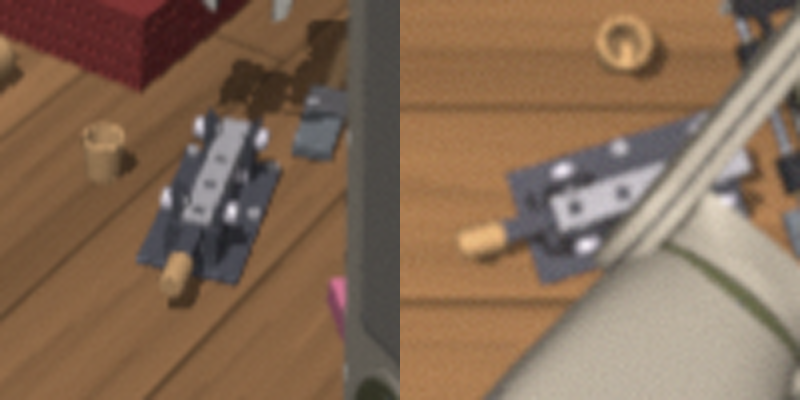

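Side crop: the bar is seated with its three holes up, and the head at (175,270) is through the notch. Top crop: the head is at (482,240). Its centre is at about x = 0.131 in the bracket frame, so the joint is near 0.002. Next is taking the head.

Request:
apply_moves --series '[[[35,0,0],[0,0,0]],[[35,0,0],[0,0,0]],[[35,0,0],[0,0,0]],[[35,0,0],[0,0,0]],[[35,0,0],[0,0,0]],[[33,0,20],[0,0,0]],[[0,0,30],[0,0,0]],[[0,0,30],[0,0,0]],[[0,0,20],[0,0,0]],[[0,0,0],[0,0,0]]]'

```text
t: 12.1
tool_pos: [0.4738, -0.1982, 0.2547]
orientation: [-1.848, -2.528, 0.002]
force: [-0.7, 0.2, -0.8]
opening: 0.0511
gripper_force: 0.0
```

Run:
```python
from h import *
B=np.array([.516,-.3255]);a=np.radians(107.6);u=np.array([np.cos(a),np.sin(a)])
t=B+u*.132;plan(t[0],t[1],a,.016)
```

```text
t 12.1 pos [ 0.4738 -0.1982  0.2547] yaw 1.8792 tiltfix [-0.0069 -0.0074  0.    ] q6 -0.805 
 shift_tool_mm [-2.5  2.1 52.6] turn_z opts [ 1.00e-03 -3.14e+00] F [-0.7  0.2 -0.8]
```

Request:
apply_moves --series '[[[-1,0,20],[0,0,0]],[[0,0,20],[0,0,0]],[[0,0,12],[0,0,0]],[[0,0,4],[0,0,0]],[[0,0,0],[0,0,0]],[[0,0,0],[0,0,0]]]'

```text
t: 12.6
tool_pos: [0.4773, -0.2019, 0.2056]
orientation: [1.855, 2.535, 0.0]
force: [-0.4, -0.7, -0.5]
opening: 0.0513
gripper_force: 0.0
```

Run:
```python
from h import *
B=np.array([.516,-.3255]);a=np.radians(107.6);u=np.array([np.cos(a),np.sin(a)])
t=B+u*.132;plan(t[0],t[1],a,.016)
```

```text
t 12.6 pos [ 0.4773 -0.2019  0.2056] yaw 1.8779 tiltfix [0.0004 0.0004 0.    ] q6 -0.806 
 shift_tool_mm [ 2.5 -0.5  3.6] turn_z opts [-0.     3.141] F [-0.4 -0.7 -0.5]
```

Request:
apply_moves --series '[[[1,0,3],[0,0,0]],[[0,0,0],[0,0,0]],[[0,0,0],[0,0,0]],[[0,0,0],[0,0,0]],[[0,0,0],[0,0,0]],[[0,0,0],[0,0,0]],[[0,0,0],[0,0,0]],[[0,0,0],[0,0,0]],[[0,0,0],[0,0,0]],[[0,0,0],[0,0,0]]]' --claw 0 --newtons 45

```text
t: 13.43
tool_pos: [0.4769, -0.201, 0.2021]
orientation: [1.855, 2.535, 0.0]
force: [-0.9, 0.2, 4.4]
opening: 0.0228
gripper_force: 45.0
```

Request:
apply_moves --series '[[[2,0,0],[0,0,0]],[[2,0,0],[0,0,0]],[[2,0,0],[0,0,0]],[[2,0,0],[0,0,0]],[[2,0,0],[0,0,0]],[[2,0,0],[0,0,0]],[[2,0,0],[0,0,0]],[[2,0,0],[0,0,0]],[[2,0,0],[0,0,0]],[[2,0,0],[0,0,0]]]'

```text
t: 14.27
tool_pos: [0.4711, -0.1827, 0.2022]
orientation: [1.854, 2.532, -0.002]
force: [0.9, -6.8, -0.2]
opening: 0.0226
gripper_force: 45.0
```

Request:
apply_moves --series '[[[1,0,0],[0,0,0]],[[1,0,0],[0,0,0]],[[1,0,0],[0,0,0]],[[1,0,0],[0,0,0]],[[1,0,0],[0,0,0]]]'

```text
t: 14.68
tool_pos: [0.4695, -0.1778, 0.2021]
orientation: [1.855, 2.533, -0.001]
force: [2.2, -5.9, 1.6]
opening: 0.0224
gripper_force: 45.0
```

Sliding at about 6 N, 24 mm so far.

Request:
apply_moves --series '[[[1,0,0],[0,0,0]],[[1,0,0],[0,0,0]],[[1,0,0],[0,0,0]]]'

```text
t: 14.93
tool_pos: [0.4685, -0.1743, 0.202]
orientation: [1.855, 2.534, 0.0]
force: [1.3, -3.9, 4.2]
opening: 0.023
gripper_force: 45.0
```

Request:
apply_moves --series '[[[1,0,0],[0,0,0]],[[1,0,0],[0,0,0]]]'

```text
t: 15.1
tool_pos: [0.4679, -0.1724, 0.202]
orientation: [1.855, 2.534, -0.0]
force: [0.9, -4.2, 4.1]
opening: 0.023
gripper_force: 45.0
```

Request:
apply_moves --series '[[[1,0,0],[0,0,0]],[[0,0,0],[0,0,0]]]'

```text
t: 15.27
tool_pos: [0.4676, -0.1715, 0.2021]
orientation: [1.855, 2.534, -0.0]
force: [0.6, -5.0, 3.3]
opening: 0.0227
gripper_force: 45.0
```

Request:
apply_moves --series '[[[1,0,0],[0,0,0]],[[0,0,0],[0,0,0]]]'

```text
t: 15.43
tool_pos: [0.4675, -0.1711, 0.2022]
orientation: [1.854, 2.533, -0.001]
force: [3.0, -8.9, 0.5]
opening: 0.0228
gripper_force: 45.0
```

Request:
apply_moves --series '[[[1,0,0],[0,0,0]],[[0,0,0],[0,0,0]]]'

```text
t: 15.6
tool_pos: [0.4673, -0.1706, 0.2022]
orientation: [1.854, 2.532, -0.002]
force: [2.8, -13.1, -0.8]
opening: 0.0227
gripper_force: 45.0
```

Request:
apply_moves --series '[[[1,0,0],[0,0,0]],[[0,0,0],[0,0,0]]]'

```text
t: 15.77
tool_pos: [0.4671, -0.1701, 0.2023]
orientation: [1.853, 2.531, -0.003]
force: [5.0, -16.2, -3.8]
opening: 0.0228
gripper_force: 45.0
```

Run:
```python
from h import *
s=robot.read_state();print(s['tool_pos'].round(4),s['force'].round(1))
o=[]
B=np.array([.516,-.3255]);a=np.radians(107.6);u=np.array([np.cos(a),np.sin(a)]);c3=B+u*.06
for n in("side","top"):
    im,d=robot.read_camera(n);c=proj(n,[*c3,.048])[0].astype(int);x0,y0=c[0]-25,c[1]-25
    o.append(cv2.resize(im[y0:y0+50,x0:x0+50],(400,400),interpolation=cv2.INTER_CUBIC))
cv2.imwrite("pics/v4.png",np.hstack(o))
```

```text
[ 0.4671 -0.1701  0.2023] [  5.  -16.2  -3.8]
```

View pics/v4.png

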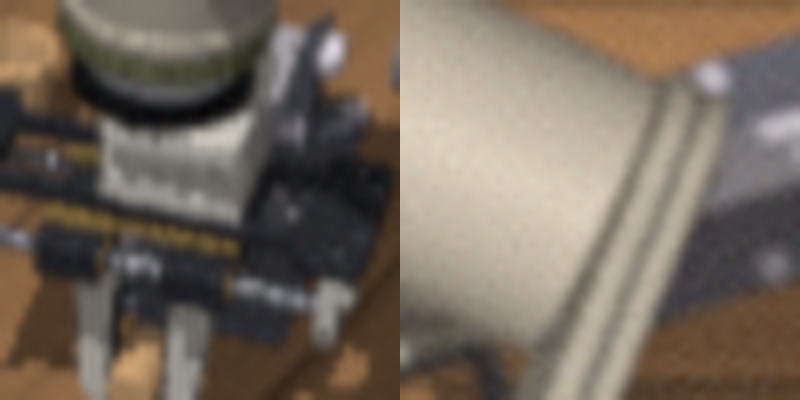

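The arm hides the button, but the pull has risen about 12 N over the sliding force after 32 mm, as expected for the lock. I'll ease off, release, rise and look.

Request:
apply_moves --series '[[[-1,0,0],[0,0,0]],[[-1,0,0],[0,0,0]],[[0,0,0],[0,0,0]],[[0,0,0],[0,0,0]]]'

```text
t: 16.2
tool_pos: [0.4675, -0.171, 0.2022]
orientation: [1.855, 2.533, -0.001]
force: [1.2, -6.8, 2.8]
opening: 0.023
gripper_force: 45.0
```

Request:
apply_moves --series '[[[0,0,0],[0,0,0]],[[0,0,0],[0,0,0]],[[0,0,0],[0,0,0]],[[0,0,0],[0,0,0]],[[0,0,-10],[0,0,0]],[[0,0,-30],[0,0,0]],[[0,0,-40],[0,0,0]],[[0,0,-40],[0,0,0]],[[20,-30,-10],[0,0,0]],[[20,-30,0],[0,0,0]],[[20,-30,0],[0,0,0]],[[20,-30,0],[0,0,0]]]' --claw 0.55

```text
t: 17.2
tool_pos: [0.3273, -0.1298, 0.3323]
orientation: [1.855, 2.535, 0.0]
force: [-1.0, -0.6, 0.6]
opening: 0.0511
gripper_force: 0.0
```

Request:
apply_moves --series '[[[20,-30,0],[0,0,0]],[[20,-30,0],[0,0,0]],[[0,0,0],[0,0,0]],[[0,0,0],[0,0,0]]]'

```text
t: 17.53
tool_pos: [0.2617, -0.1111, 0.3333]
orientation: [1.853, 2.529, 0.001]
force: [0.5, 0.0, -0.7]
opening: 0.0509
gripper_force: 0.0
```

Run:
```python
from h import *
o=[]
B=np.array([.516,-.3255]);a=np.radians(107.6);u=np.array([np.cos(a),np.sin(a)]);v=np.array([-u[1],u[0]]);c3=B+u*.07
for n in("side","top"):
    im,d=robot.read_camera(n);cv2.imwrite(f"pics/{n}5f.png",im);c=proj(n,[*c3,.048])[0].astype(int);x0,y0=c[0]-35,c[1]-35
    o.append(cv2.resize(im[y0:y0+70,x0:x0+70],(400,400),interpolation=cv2.INTER_CUBIC));print(n,x0,y0)
    P=cloud(n,d);q=P[...,:2]-B;x,y,z=q@u,q@v,P[...,2];h=cv2.cvtColor(im,cv2.COLOR_BGR2HSV)
    m=(h[...,0]>8)&(h[...,0]<25)&(z>.025)&(z<.06)&(x>.1)&(x<.22)&(abs(y)<.025);print(n,m.sum(),np.percentile(x[m],[3,50,97]).round(4) if m.any() else "")
cv2.imwrite("pics/v5.png",np.hstack(o))
```

```text
side 251 110
side 74 [0.1416 0.1698 0.1827]
top 295 145
top 99 [0.1225 0.1609 0.1806]
```

View pics/v5.png

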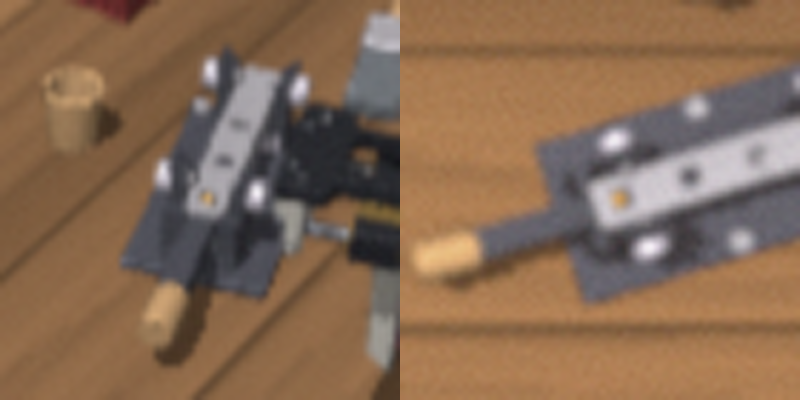

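Both crops show the brass button up in the hole nearest the open end (side (208,198), top (622,198)). The bar is seated and the gripper is clear of everything. Handing in.

```bash
python3 -c "
from plant import robot
print(robot.close_job())"
```

```text
the job is handed in; nothing more can be done
None
```

The stop bar is clicked home in the bracket and its inner tube is pulled out, with the button visible up through the next hole in both camera views; I handed the job in at about 17.6 s of the 48 s, and no verdict came back.

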